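Sort the kitchen things with their own kind

ROBOT

A 6-joint arm with a two-finger parallel gripper is mounted at the origin on a cart in front of the work surface, level with it; the furniture and walls round the work are solid. World frame = base frame: x ahead of the robot, y to its left, z up, the work surface at z = 0. Lengths are in m, angles in rad, forces in N, time in s.
With the tool pointing down it reaches from about 0.35 to 1 m from the base axis. Payload 7.1 kg.
Tool frame: the origin (TCP) lies between the finger pads; the fingertips stand 22 mm ahead of it and the grasp point (between the pads) lies 3 mm ahead of it; z points along the fingers, y is the line along which they close (so a half turn about z gives the same grasp; the last joint's range is limited). The gripper opens to 85 mm and grips with 20 to 120 N. Pads are 22 mm wide; open, the fingers measure 114 mm over their backs; the gripper's body (76 mm by 85 mm) begins 54 mm behind the grasp point. The pads swing forward as they close: fully open they stand 13 mm farther back than shut.
Start: joints at [-1.351, 0.423, 1.63, -0, 1.089, -0.019], TCP at [0.148, -0.607, 0.253] pointing down, gripper open.
Joint ranges: [-3, 3], [-0.9, 2.11], [0.09, 2.58], [-1.31, 4.45], [0.11, 2.69], [-2.54, 2.54]. Speed limits (rad/s): [2.39, 2.39, 3.01, 3.14, 3.14, 3.14].

INTERFACE

Orientations are given as a rotation vector (axis times angle).
In Python, from rig import manip gives the robot as it stands. The module is installed in compiled form; this text tells all that it offers. Calls block until the motion is done:
- manip.move_to(position, orientation): joint-space move of the TCP to a pose.
- manip.servo_line(position, orientation=None, rate=0.15): straight line of the TCP; orientation=None keeps the orientation; rate is the mean speed in m/s.
- manip.set_joints(angles): joint-space move.
- manip.command_gripper(opening, f_grip=None): finger opening in m; f_grip is the grip in N (None keeps the last); returns when the fingers have stopped.
- manip.hold(seconds).
- manip.solve_ik(position, orientation): joint angles nearest the present ones, or None.
- manip.camera(name): name is "scene" or "side" or "wrist"; returns a dict with "image" (400x640x3 uint8, red, green, blue), "fx", "fy", "cx", "cy" (pixels), "cam_to_world" (4x4, takes a point from camera to world coordinates); the wrist camera has in their place "mount" (4x4, takes a point from camera to tool coordinates, whose origin is the TCP and whose axes are the flange's). Camera axes: x right, y down, z forward; pixel columns grow to the right and rows downward; lengths in m; the calibration is good to about 2 mm. The wrist camera is an equidistant fisheye: a pixel r from the principal point sees the ray r / f radians off the axis. A picture is of the moment at which its call begins: read the wrist's pose just before it. There is no depth.
A pose or a line that the arm cannot do raises manip.IKError and nothing moves.
- manip.sign_off(): hands the job in; it is judged then, once.
Readings, each from a call of its own:
- manip.get_time(): time.
- manip.get_joint_positions(): joint angles.
- manip.get_joint_vel(): joint speeds.
- manip.get_tau(): joint torques, N m.
- manip.get_position(): TCP position.
- manip.get_ee_rot(): TCP orientation.
- manip.get_contact_force(): force on the tool from outside, world axes, zero at the start.
- manip.get_torque(): the same for the moment, N m.
- manip.get_width(): finger opening in m.
- manip.get_grip_force(): force on a finger pad.
Only numpy, scipy, OpenCV 4.12 (cv2) and the standard library are available. Lean on these libraries where they do the work, as an engineer would, in place of code of your own. Each camera call takes 0.05 s, during which the arm holds its last target. There are 200 camera calls.

TASK

Put the four loose kitchen things away, each with its own kind: draw the fork out from under the wire shelf and lay it in the tray that holds a fork, lay the teaspoon flat in the tray that holds a teaspoon, stand the pepper mill in the empty well of the marble stand beside the salt, and stand the red-capped jar in the empty bay between the other spice jars. Leave everything let go and at rest.

Things in the scene. Friction and masses are not known exactly. Their poses are not given: they have to be found in the camera images.
- fork: loose fork, 193 long, flat on the worktop: steel head 25 wide whose tines reach about 45 mm under the chrome wire shelf, dark wooden handle (15 wide, 11 high, 120 long, from x = -96 to +23) sticking out in front. Origin: centre of its underside at mid-length, about 51 mm in front of the shelf's front bar; x along its length towards the tines, z up
- teaspoon: loose teaspoon, 140 long, flat and free on the worktop: steel bowl 30 across, dark wooden handle (14 wide, 10 high, 90 long, from x = -70 to +20). Origin: centre of its underside at mid-length; x along its length towards the bowl, z up
- pepper_mill: turned brown wooden pepper mill, 170 high, upright; foot 58 across, ball head about 49 across, its middle 140 above the underside; the head does not turn. Origin: centre of its underside; z up
- red_jar: glass spice jar with the red cap, upright, 45 across and 108 high; the cap, also 45 across, starts 87 above the underside. Origin: centre of its underside; z up
- fork_tray: fixed light wooden cutlery tray that already holds a fork; twin of the teaspoon tray. 225 (x) by 118 (y) by 35 high, walls and floor 5 thick, open on top. Origin: centre of its underside; x along its length, z up. The stored fork lies loose along x on the -y side (y -51 to -20); y -15 to +54 is free, over an inner length of 215
- spoon_tray: fixed light wooden cutlery tray that already holds a teaspoon; twin of the fork tray. 225 (x) by 118 (y) by 35 high, walls and floor 5 thick, open on top. Origin: centre of its underside; x along its length, z up. The stored teaspoon lies loose about along x on the -y side (y -54 to -11); y -8 to +54 is free
- spice_rack: fixed wooden spice rack, 188 (x) by 66 (y) by 35 high, with three square bays in a row along x, 56 by 56 inside, floor 5 above the worktop. Spice jars with yellow and white caps (about 100 high, loose) stand in the end bays, 61 either side; the middle bay is empty. Origin: under the centre of the empty middle bay; z up
- cruet_stand: fixed white marble salt-and-pepper stand, 190 (x) by 90 (y) by 30 high, with two round wells 18 deep (floor 12 above the worktop): an empty one 70 across for the pepper mill, and one with the salt shaker (44 across, 90 high, loose) 95 further along x. Origin: on the worktop under the centre of the empty wide well; z up
- wire_shelf: fixed low chrome wire shelf, 157 deep (x), 207 wide (y), top 57 above the worktop, carrying a honey jar and a candle glass at its back (tops 147 up). Origin: on the worktop under its centre; x points to its back. The front bar runs along y at x = -75, its underside 50 above the worktop; legs at the four corners. Wall cabinets hang 420 above the worktop from about 25 mm behind this bar

How it is judged:
At the end, for the whole second after the job is handed in: Fork and teaspoon each lie in their own tray, wholly between its walls, within about 17 degrees of flat; the mill stands in its well and the red-capped jar in its bay, centred within 12 mm, resting on the floor, within about 6 degrees of upright; all four released and at rest (x of fork in the frame of fork_tray between -0.016 and 0.016 m and y of fork in the frame of fork_tray between -0.045 and 0.045 m and z of fork in the frame of fork_tray below 0.022 m and angle between each of fork, teaspoon's own z axis and vertical below 0.3 rad and x of teaspoon in the frame of spoon_tray between -0.044 and 0.044 m and y of teaspoon in the frame of spoon_tray between -0.045 and 0.045 m and z of teaspoon in the frame of spoon_tray below 0.022 m and horizontal distance between pepper_mill and cruet_stand below 0.012 m and z of pepper_mill in the frame of cruet_stand below 0.016 m and angle between each of pepper_mill, red_jar's own z axis and vertical below 0.1 rad and horizontal distance between red_jar and spice_rack below 0.012 m and z of red_jar in the frame of spice_rack below 0.01 m and contact force between the fingers and fork below 0.05 N and linear speed of each of fork, teaspoon, pepper_mill, red_jar below 0.03 m/s and contact force between the fingers and teaspoon below 0.05 N and contact force between the fingers and pepper_mill below 0.05 N and contact force between the fingers and red_jar below 0.05 N); the robot touches nothing.
It also fails if it takes over 120 s, if anything falls off the work surface, if the arm or the gripper's body presses on something with over 40 N, if the wrist force passes 120 N, or if a joint passes its speed limit or range.

## Working session

There is one attempt and no reset: what is moved stays moved. The work goes in short steps, each a Python script; the robot and the scene stay as the last script left them, time stands still between calls to the robot, and variables do not carry over. Pictures are saved under pics/ and viewed, at most 14 in all, crops included, and the job is handed in when it is done.

```bash
ls; mkdir -p pics
python3 - <<'E'
from rig import manip
import cv2,numpy as np
for n in ["scene","side","wrist"]:
    c=manip.camera(n); cv2.imwrite(f"pics/{n}0.png",c["image"][:,:,::-1])
    np.set_printoptions(precision=4,suppress=True)
    print(n,c["fx"],c["fy"],c["cx"],c["cy"]); print(c.get("cam_to_world",c.get("mount")))
print(manip.get_position(),manip.get_ee_rot(),manip.get_time())
E
```

```text
pics
scene 450.001746319401 450.001746319401 322.44749300200766 197.56420094812745
[[-0.592  -0.4512  0.6678 -0.3604]
 [-0.8057  0.3529 -0.4757  0.6474]
 [-0.021  -0.8197 -0.5725  0.8316]
 [ 0.      0.      0.      1.    ]]
side 463.734283586919 463.734283586919 319.4670082861479 192.85884830586437
[[ 0.993  -0.0724  0.0932  0.3966]
 [-0.1149 -0.4109  0.9044 -1.1406]
 [-0.0272 -0.9088 -0.4163  0.5687]
 [ 0.      0.      0.      1.    ]]
wrist 309.70691628693146 309.70691628693146 322.29988905471555 198.92916813750253
[[-0.0001 -0.9649 -0.2627  0.0663]
 [ 1.      0.0003 -0.0017 -0.0014]
 [ 0.0017 -0.2627  0.9649 -0.1205]
 [ 0.      0.      0.      1.    ]]
[ 0.1478 -0.6069  0.2527] [-3.118  -0.3741  0.0002] 0.15
```

View pics/scene0.png

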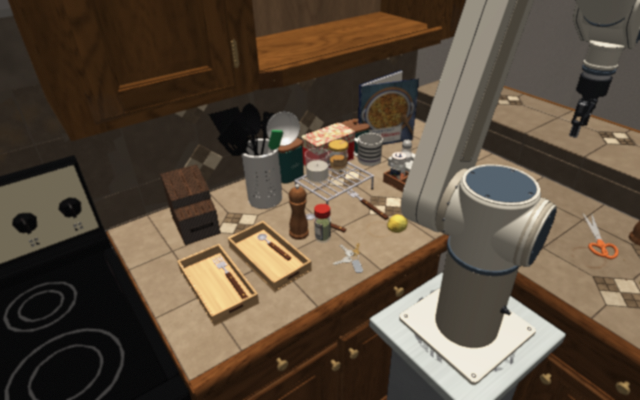

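View pics/side0.png

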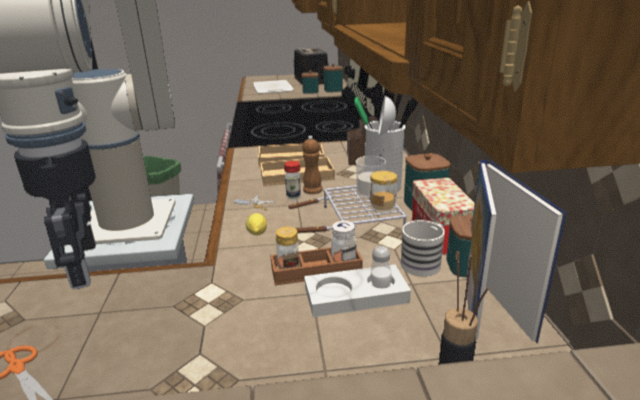

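View pics/wrist0.png

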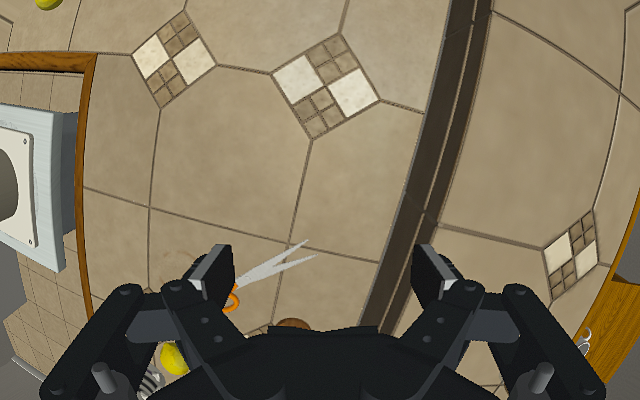

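```bash
cat > h.py <<'E'
import numpy as np, cv2
from scipy.spatial.transform import Rotation as R
from rig import manip
np.set_printoptions(precision=4,suppress=True)
def down(a):
    "tool down, tool x axis (cam side) at world yaw a"
    return (R.from_euler('z',a)*R.from_euler('x',np.pi)).as_rotvec()
def snap(name,fn=None):
    T=np.eye(4);T[:3,3]=manip.get_position();T[:3,:3]=R.from_rotvec(manip.get_ee_rot()).as_matrix()
    c=manip.camera(name); c['T']=c['cam_to_world'] if name!='wrist' else T@c['mount']; c['fish']=name=='wrist'
    if fn: cv2.imwrite(f'pics/{fn}.png',c['image'][:,:,::-1]); c2={k:v for k,v in c.items()}; np.save(f'pics/{fn}.npy',c2,allow_pickle=True)
    return c
def load(fn): return np.load(f'pics/{fn}.npy',allow_pickle=True).item()
def pt(c,u,v,z=0.):
    x,y=(u-c['cx'])/c['fx'],(v-c['cy'])/c['fy']
    if c['fish']:
        r=np.hypot(x,y)+1e-12; d=np.array([x/r*np.sin(r),y/r*np.sin(r),np.cos(r)])
    else: d=np.array([x,y,1.])
    d=c['T'][:3,:3]@d; o=c['T'][:3,3]
    return o+d*(z-o[2])/d[2]
def px(c,p):
    q=c['T'][:3,:3].T@(np.asarray(p)-c['T'][:3,3])
    if c['fish']:
        s=np.hypot(q[0],q[1]); k=np.arctan2(s,q[2])/s; return np.array([c['cx']+c['fx']*q[0]*k,c['cy']+c['fy']*q[1]*k])
    return np.array([c['cx']+c['fx']*q[0]/q[2],c['cy']+c['fy']*q[1]/q[2]])
E
python3 - <<'E'
from h import *
s=snap('scene','s1'); d=snap('side','d1')
for n,c,u,v,z in [('trayL c',s,217,283,.02),('trayR c',s,269,253,.02),('mill',s,298,235,0),('jar',s,322,238,0),('tsp handle',s,340,228,0.005),('fork handle',s,376,210,0.005),
 ('mill',d,313,190,0),('jar',d,293,194,0),('tsp',d,305,203,0),('fork',d,314,229,0),('fork end',d,300,229,0),('rack mid',d,317,264,.035),('well',d,336,290,.03),('salt foot',d,381,280,.012),('shelfFL',d,324,190,.057),('shelfFR',d,348,222,.057),('shelfBR',d,404,215,.057),('trayL?',d,290,155,.035)]:
    print(n,pt(c,u,v,z))
for x,y in [(.55,.3),(.6,.0),(.6,-.2)]:
    for a in (0,np.pi,np.pi/2,-np.pi/2): print(x,y,a,manip.solve_ik([x,y,.35],down(a)))
E
```

```text
trayL c [0.4487 0.4006 0.02  ]
trayR c [0.4653 0.2403 0.02  ]
mill [0.5011 0.1239 0.    ]
jar [0.4478 0.077  0.    ]
tsp handle [0.4472 0.012  0.005 ]
fork handle [ 0.4486 -0.1297  0.005 ]
mill [0.5071 0.1185 0.    ]
jar [0.4461 0.1003 0.    ]
tsp [0.4758 0.0338 0.    ]
fork [ 0.4852 -0.12    0.    ]
fork end [ 0.4502 -0.1142  0.    ]
rack mid [ 0.4703 -0.3318  0.035 ]
well [ 0.4971 -0.4188  0.03  ]
salt foot [ 0.5957 -0.3754  0.012 ]
shelfFL [ 0.5252 -0.0128  0.057 ]
shelfFR [ 0.5578 -0.202   0.057 ]
shelfBR [ 0.6947 -0.1894  0.057 ]
trayL? [0.453  0.3414 0.035 ]
0.55 0.3 0 [ 0.4804  0.3348  1.5313 -0.      1.2756  2.0511]
0.55 0.3 3.141592653589793 [ 0.4804  0.3348  1.5313  0.      1.2756 -1.0904]
0.55 0.3 1.5707963267948966 [ 0.4804  0.3348  1.5313 -0.      1.2756  0.4804]
0.55 0.3 -1.5707963267948966 None
0.6 0.0 0 [-0.0198  0.2922  1.5907 -0.      1.2587  1.551 ]
0.6 0.0 3.141592653589793 [-0.0198  0.2922  1.5907  0.      1.2587 -1.5906]
0.6 0.0 1.5707963267948966 [-0.0198  0.2922  1.5907 -0.      1.2587 -0.0198]
0.6 0.0 -1.5707963267948966 None
0.6 -0.2 0 [-0.3406  0.3444  1.5176 -0.      1.2796  1.2302]
0.6 -0.2 3.141592653589793 [-0.3406  0.3444  1.5176  0.      1.2796 -1.9114]
0.6 -0.2 1.5707963267948966 [-0.3406  0.3444  1.5176  0.      1.2796 -0.3406]
0.6 -0.2 -1.5707963267948966 None
```

Run:
```python
from h import *
p=manip.get_position(); manip.servo_line([p[0],p[1],.36])
manip.move_to([.40,-.2,.36],down(0)); manip.hold(.3); snap('wrist','w1')
manip.move_to([.40,.22,.36],down(0)); manip.hold(.3); snap('wrist','w2')
print(manip.get_time(),manip.get_position())
for n in ('w1','w2'):
    im=cv2.imread(f'pics/{n}.png'); cv2.imwrite(f'pics/{n}v.png',cv2.resize(im[:300],(800,375),interpolation=cv2.INTER_CUBIC))
```

```text
5.1083 [0.4002 0.2196 0.36  ]
```

View pics/w1v.png

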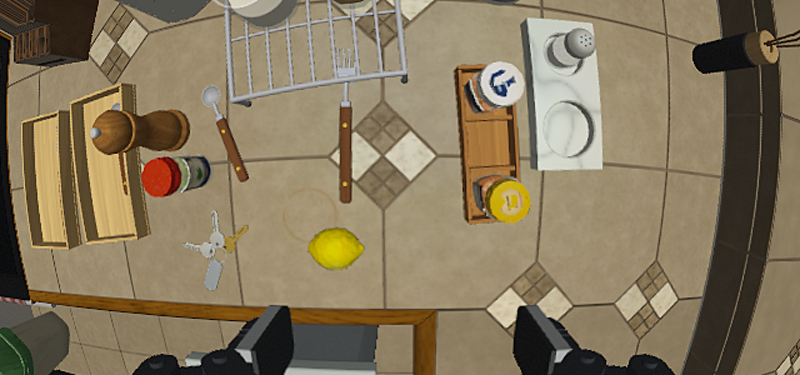

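View pics/w2v.png

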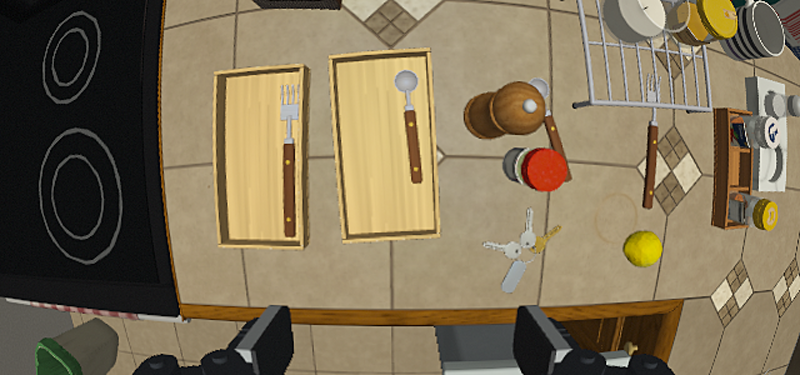

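```bash
cat > m.py <<'E'
from h import *
w1,w2=load('w1'),load('w2')
q=lambda c,l,z:np.array([pt(c,u*.8,v*.8,z) for u,v in l])
def P(n,c,l,z):
    a=q(c,l,z); print(n,a[:,:2].round(4).tolist(), 'mean',a.mean(0)[:2],'d',np.linalg.norm(np.diff(a,axis=0),axis=1)); return a
P('ftray',w2,[(214,72),(309,65),(309,247),(218,248)],.035)
P('stray',w2,[(329,56),(430,49),(440,237),(342,241)],.035)
P('fork end,front,tip',w1,[(346,202),(347,108),(346,50)],.008)
P('fork w2',w2,[(648,207),(653,122),(653,75)],.008)
P('tsp end,front,bowltip',w1,[(243,180),(219,121),(209,87)],.008)
P('tsp w2',w2,[(567,180),(550,121)],.008)
P('millball',w1,[(115,131)],.14);P('millball',w2,[(521,107)],.14); P('knob',w2,[(533,104)],.17);P('knob',w1,[(96,132)],.17)
P('jar',w1,[(161,176)],.108);P('jar',w2,[(546,169)],.108)
P('rack',w1,[(456,67),(515,70),(522,218),(463,222)],.035)
P('bay',w1,[(488,143)],.02)
P('cruet',w1,[(524,18),(597,25),(602,169),(531,170)],.03); P('well',w1,[(568,130)],.03)
P('bar',w1,[(229,103),(409,76)],.054)
E
python3 m.py
```

```text
ftray [[0.5701, 0.4535], [0.5648, 0.3298], [0.3469, 0.3357], [0.3458, 0.4607]] mean [0.4569 0.3949] d [0.1239 0.2179 0.1249]
stray [[0.5741, 0.3061], [0.5801, 0.1904], [0.3591, 0.1775], [0.3543, 0.2944]] mean [0.4669 0.2421] d [0.1158 0.2214 0.117 ]
fork end,front,tip [[0.397, -0.1278], [0.5131, -0.1309], [0.5868, -0.1294]] mean [ 0.499  -0.1294] d [0.1162 0.0737]
fork w2 [[0.3985, -0.1273], [0.5198, -0.1267], [0.5879, -0.1272]] mean [ 0.5021 -0.1271] d [0.1213 0.0681]
tsp end,front,bowltip [[0.429, 0.0082], [0.5088, 0.0402], [0.5563, 0.0552]] mean [0.498  0.0345] d [0.0859 0.0498]
tsp w2 [[0.4293, 0.0091], [0.5038, 0.0362]] mean [0.4666 0.0226] d [0.0793]
millball [[0.5029, 0.1078]] mean [0.5029 0.1078] d []
millball [[0.5041, 0.116]] mean [0.5041 0.116 ] d []
knob [[0.5041, 0.1148]] mean [0.5041 0.1148] d []
knob [[0.5026, 0.1092]] mean [0.5026 0.1092] d []
jar [[0.4475, 0.0683]] mean [0.4475 0.0683] d []
jar [[0.4472, 0.0781]] mean [0.4472 0.0781] d []
rack [[0.5588, -0.259], [0.5597, -0.3289], [0.3827, -0.3421], [0.377, -0.2693]] mean [ 0.4695 -0.2998] d [0.0699 0.1775 0.073 ]
bay [[0.4709, -0.2999]] mean [ 0.4709 -0.2999] d []
cruet [[0.6292, -0.3435], [0.6356, -0.4436], [0.4474, -0.4505], [0.4408, -0.3521]] mean [ 0.5382 -0.3974] d [0.1003 0.1883 0.0986]
well [[0.4927, -0.3994]] mean [ 0.4927 -0.3994] d []
bar [[0.5247, 0.0032], [0.5434, -0.2051]] mean [ 0.534 -0.101] d [0.2091]
```

Run:
```python
from h import *
o=down(0); m=[.5035,.114]
manip.command_gripper(.085,50)
manip.move_to([.45,.114,.27],o)
manip.servo_line([*m,.22],o,.2); manip.servo_line([*m,.138],o,.1)
print(manip.get_contact_force())
manip.command_gripper(.03,50); print(manip.get_width(),manip.get_grip_force(),manip.get_position())
manip.servo_line([*m,.20],o,.1)
print(manip.get_width(),manip.get_grip_force(),manip.get_contact_force())
manip.servo_line([.43,.114,.285],o,.2)
manip.move_to([.40,-.33,.33],o); manip.hold(.3)
snap('wrist','w3'); snap('side','d3');print(manip.get_time(),manip.get_width(),manip.get_grip_force())
im=cv2.imread('pics/w3.png')[:300]; cv2.imwrite('pics/w3v.png',cv2.resize(im,(800,375),interpolation=cv2.INTER_CUBIC))
```

```text
[-1.2175 -0.5419 -0.7023]
0.04633775486466764 50.66589275505521 [0.5043 0.1142 0.139 ]
0.046329255299664356 51.37930401685935 [ 0.0393  0.0318 -2.6633]
11.425 0.04646750562293151 51.597283580576914
```

View pics/w3v.png

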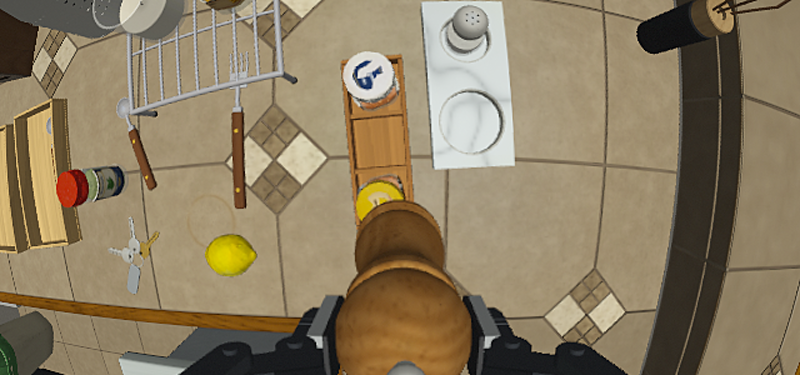

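Run:
```python
from h import *
c=load('w3'); k=.8
for z,u,v in [(.03,471,122),(.03,421,2),(.03,503,2),(.03,515,166),(.03,433,168),(.02,380,141),(.035,341,58),(.035,401,55)]: print((u,v),pt(c,u*k,v*k,z))
T=c['T']
t=np.linspace(0,2*np.pi,73)
for z in (.193,.203,.213):
  C=np.array([px(c,[.40+.029*np.cos(a),-.33+.029*np.sin(a),z])/k for a in t]); print('foot',C.min(0),C.max(0))
C=np.array([px(c,[.492+.035*np.cos(a),-.3994+.035*np.sin(a),.03])/k for a in t]); print('well',C.min(0),C.max(0))
```

```text
(471, 122) [ 0.4934 -0.4009  0.03  ]
(421, 2) [ 0.6301 -0.347   0.03  ]
(503, 2) [ 0.6364 -0.4387  0.03  ]
(515, 166) [ 0.4468 -0.4518  0.03  ]
(433, 168) [ 0.4421 -0.36    0.03  ]
(380, 141) [ 0.4715 -0.3022  0.02  ]
(341, 58) [ 0.5637 -0.2613  0.035 ]
(401, 55) [ 0.5654 -0.3253  0.035 ]
foot [364.1133 201.2569] [448.2042 282.7747]
foot [362.6377 203.4713] [449.8729 287.8374]
foot [361.0507 205.8678] [451.6671 293.2693]
well [437.4261  91.6709] [500.9226 155.1315]
```

Run:
```python
from h import *
o=down(0); w=[.4928,-.4015]
manip.move_to([.44,-.4015,.28],o)
manip.servo_line([*w,.20],o,.2); manip.hold(.2); f0=manip.get_contact_force()
z=.172; manip.servo_line([*w,z],o,.1)
while z>.1505:
    z-=.003; manip.servo_line([*w,z],o,.05); f=manip.get_contact_force()-f0
    if np.linalg.norm(f)>12: break
print(z,f,manip.get_position())
snap('side','d4');im=cv2.imread('pics/d4.png')[120:340,200:480]; cv2.imwrite('pics/d4v.png',cv2.resize(im,None,fx=2.5,fy=2.5))
```

```text
0.14799999999999996 [-1.5607  5.1178 18.8741] [ 0.4943 -0.402   0.1509]
```

View pics/d4v.png

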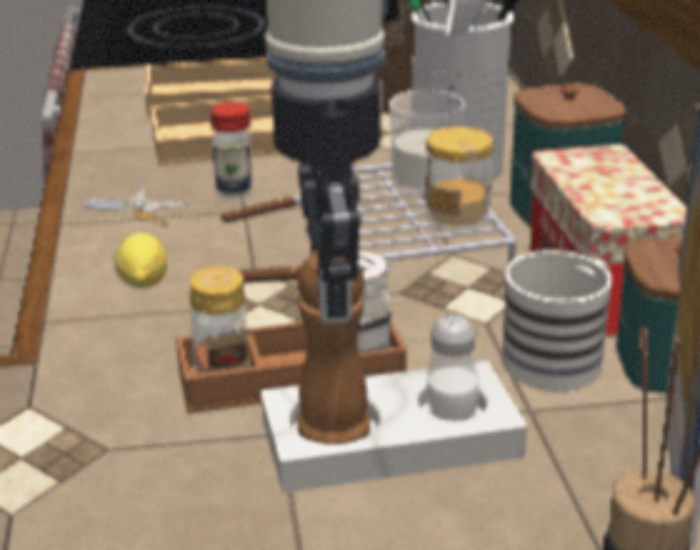

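Run:
```python
from h import *
o=down(0); w=manip.get_position()[:2]
manip.command_gripper(.085,50); manip.hold(.3)
manip.servo_line([*w,.235],o,.15); manip.servo_line([.43,w[1],.29],o,.2)
manip.hold(.1); snap('wrist','w5'); snap('side','d5')
a=cv2.imread('pics/w5.png')[:300]; cv2.imwrite('pics/w5v.png',cv2.resize(a[:,200:520],None,fx=2,fy=2,interpolation=cv2.INTER_CUBIC))
j=[.447,.0745]
manip.move_to([*j,.25],o); manip.servo_line([*j,.15],o,.2); manip.servo_line([*j,.085],o,.1)
manip.command_gripper(.03,40); print(manip.get_width(),manip.get_grip_force(),manip.get_position(),manip.get_time())
manip.servo_line([*j,.26],o,.15); print(manip.get_width(),manip.get_grip_force())
manip.move_to([.42,-.28,.29],o); manip.hold(.2); snap('wrist','w6'); print(manip.get_position())
b=cv2.imread('pics/w6.png')[:300]; cv2.imwrite('pics/w6v.png',cv2.resize(b[:,160:480],None,fx=2,fy=2,interpolation=cv2.INTER_CUBIC))
```

```text
0.043958045054062096 39.915937684709206 [0.4474 0.0746 0.0856] 21.1333
0.043517832443023104 40.7284562222776
[ 0.4204 -0.2792  0.29  ]
```

View pics/w5v.png

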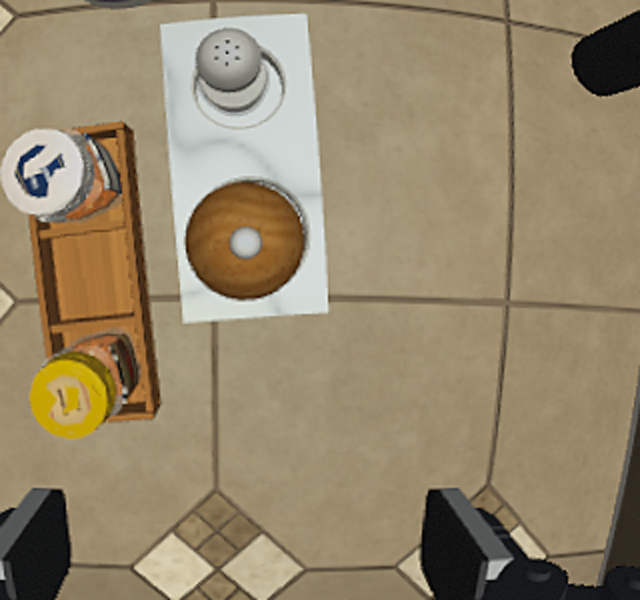

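View pics/w6v.png

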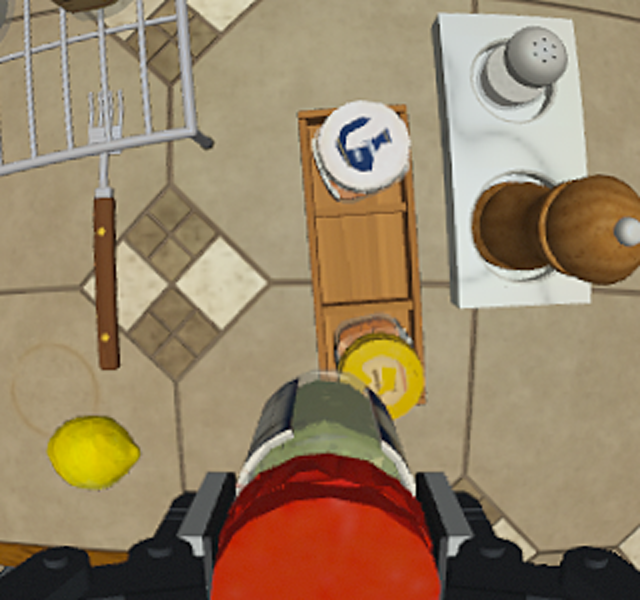

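Run:
```python
from h import *
c=load('w6')
g=lambda u,v,z:pt(c,u/2+160,v/2,z)
for n,u,v,z in [('bay',361,258,.035),('bayTL',315,214,.035),('TR',403,211,.035),('BR',408,300,.035),('BL',320,304,.035),('outTL',299,111,.035),('outTR',408,104,.035),('fend',109,369,.008),('ffront',104,198,.008),('tip',105,92,.008)]: print(n,g(u,v,z))
t=np.linspace(0,6.3,73);T=c['T'];p=manip.get_position()
C=np.array([(px(c,[p[0]+.0225*np.cos(a),p[1]+.0225*np.sin(a),.2045])-[160,0])*2 for a in t]);print(C.min(0),C.max(0))
```

```text
bay [ 0.4713 -0.2989  0.035 ]
bayTL [ 0.4978 -0.2712  0.035 ]
TR [ 0.5003 -0.324   0.035 ]
BR [ 0.446  -0.3279  0.035 ]
BL [ 0.4431 -0.2742  0.035 ]
outTL [ 0.5613 -0.2616  0.035 ]
outTR [ 0.5668 -0.3269  0.035 ]
fend [ 0.397  -0.1274  0.008 ]
ffront [ 0.5145 -0.1296  0.008 ]
tip [ 0.5882 -0.13    0.008 ]
[265.6231 361.7775] [394.093  484.2357]
```

Run:
```python
from h import *
c=load('w6'); a=load('w1')
print(pt(c,94/2+160,453/2,.025),pt(c,48/2+160,453/2,.025),pt(c,140/2+160,453/2,.025),pt(c,94/2+160,415/2,.025),pt(a,337*.8,248*.8,.025))
o=down(0); w=[.472,-.2995]
manip.move_to([.45,-.2995,.26],o); manip.servo_line([*w,.20],o,.2); manip.hold(.2); f0=manip.get_contact_force()
z=.118; manip.servo_line([*w,z],o,.1)
while z>.0895:
    z-=.003; manip.servo_line([*w,z],o,.05); f=manip.get_contact_force()-f0
    if np.linalg.norm(f)>10: break
print(z,f,manip.get_position())
manip.command_gripper(.065,40); manip.hold(.3); p=manip.get_position()[:2]
manip.servo_line([*p,.16],o,.15); manip.servo_line([.42,-.25,.27],o,.2)
manip.hold(.1); snap('wrist','w7'); print(manip.get_time())
b=cv2.imread('pics/w7.png')[:300]; cv2.imwrite('pics/w7v.png',cv2.resize(b[:,160:480],None,fx=2,fy=2,interpolation=cv2.INTER_CUBIC))
```

```text
[ 0.3411 -0.1165  0.025 ] [ 0.3401 -0.08    0.025 ] [ 0.3418 -0.1509  0.025 ] [ 0.3688 -0.1197  0.025 ] [ 0.3425 -0.1171  0.025 ]
0.08799999999999997 [-4.3031  3.9408 19.2024] [ 0.4729 -0.2998  0.09  ]
30.7167
```

View pics/w7v.png

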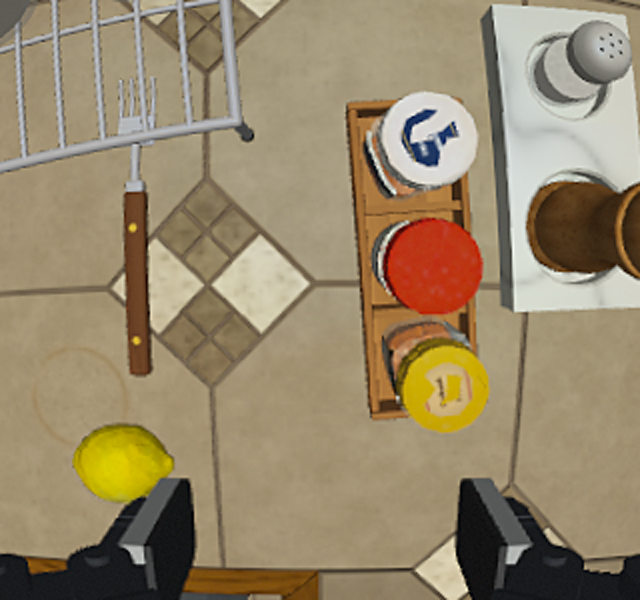

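Run:
```python
from h import *
o=down(-.012); g=[.455,-.1283]
manip.command_gripper(.06,60)
manip.move_to([*g,.16],o); manip.servo_line([*g,.06],o,.2); manip.servo_line([*g,.025],o,.06)
print(manip.get_contact_force())
manip.command_gripper(.005,60); print(manip.get_width(),manip.get_grip_force(),manip.get_position())
manip.servo_line([*g,.031],o,.05)
manip.servo_line([.437,-.168,.031],o,.1); print(manip.get_contact_force())
manip.servo_line([.375,-.170,.031],o,.1); print(manip.get_contact_force())
manip.servo_line([.375,-.170,.20],o,.2); print(manip.get_width(),manip.get_grip_force())
manip.move_to([.39,.0,.27],o); manip.move_to([.38,.36,.27],down(-.03)); manip.hold(.2)
snap('wrist','w8'); print(manip.get_time(),manip.get_position())
b=cv2.imread('pics/w8.png')[:300]; cv2.imwrite('pics/w8v.png',cv2.resize(b[:,60:440],None,fx=2,fy=2,interpolation=cv2.INTER_CUBIC))
```

```text
[-0.1863  0.06   -0.7946]
0.01345276103817058 58.9835661649704 [ 0.4552 -0.1284  0.0255]
[ 0.036  -0.2858 -0.7712]
[-0.1468 -0.6014 -0.7775]
0.012840238210413761 58.588330149650574
38.4917 [0.3805 0.3592 0.2702]
```

View pics/w8v.png

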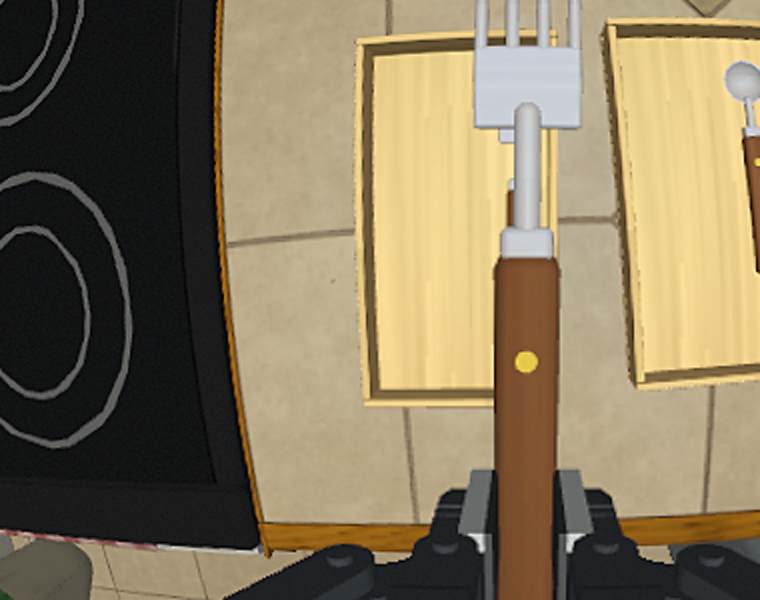

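Run:
```python
from h import *
c=load('w8')
g=lambda u,v,z:pt(c,u/2+60,v/2,z)
A=g(357,41,.035);B=g(557,33,.035);C=g(365,404,.035);print(A,B,C,np.linalg.norm(A-B),np.linalg.norm(A-C),(B+C)/2)
print(g(602,22,.035),g(635,388,.035))
print('fork',g(525,250,.26))
```

```text
[0.5688 0.453  0.035 ] [0.565  0.3365 0.035 ] [0.3488 0.4595 0.035 ] 0.11653001267754742 0.22018610078625106 [0.4569 0.398  0.035 ]
[0.5723 0.3103 0.035 ] [0.3536 0.2957 0.035 ]
fork [0.4429 0.3585 0.26  ]
```

Run:
```python
from h import *
o=down(-.03); t=[.4195,.4161]
manip.move_to([*t,.15],o); manip.servo_line([*t,.06],o,.2); manip.hold(.2); f0=manip.get_contact_force()
z=.044; manip.servo_line([*t,z],o,.1)
while z>.0305:
    z-=.0025; manip.servo_line([*t,z],o,.05); f=manip.get_contact_force()-f0
    if np.linalg.norm(f)>8: break
print(z,f,manip.get_position())
manip.command_gripper(.028,40); manip.hold(.3); p=manip.get_position()[:2]
manip.servo_line([*p,.12],o,.15)
manip.move_to([.38,.20,.27],down(0)); manip.hold(.2); snap('wrist','w9'); print(manip.get_time())
b=cv2.imread('pics/w9.png')[:300]; cv2.imwrite('pics/w9v.png',cv2.resize(b[:,100:500],None,fx=2,fy=2,interpolation=cv2.INTER_CUBIC))
```

```text
0.028999999999999988 [-2.9834 -4.0933 15.0059] [0.4197 0.4163 0.0305]
44.35
```

View pics/w9v.png

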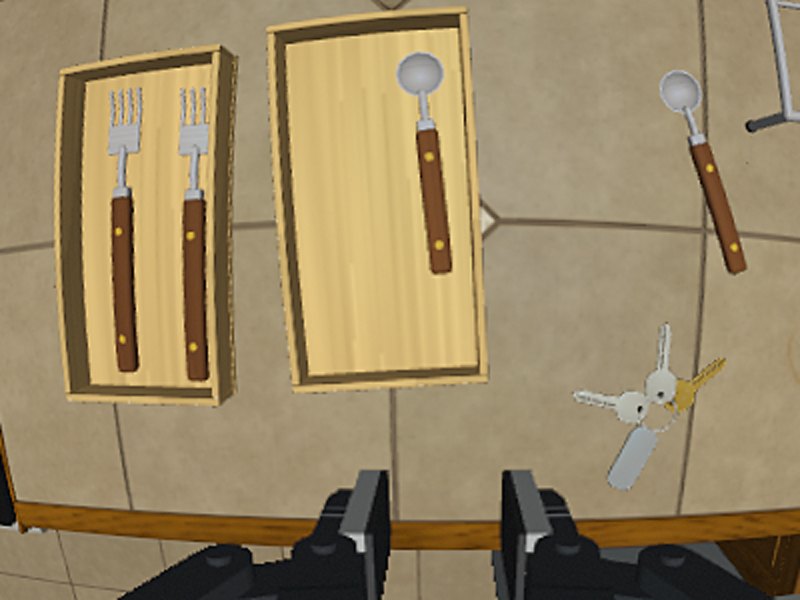

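Run:
```python
from h import *
c=load('w9'); g=lambda u,v,z:pt(c,u/2+100,v/2,z)
k=np.array([g(266,27,.035),g(467,9,.035),g(488,381,.035),g(295,391,.035)]);print(k,k.mean(0),np.linalg.norm(np.diff(k,axis=0),axis=1))
e,f,b=g(737,272,.008),g(697,143,.008),g(675,70,.006);print(e,f,b,np.linalg.norm(b-e))
yaw=np.arctan2(*(b-e)[1::-1]); ctr=(e+b)[:2]/2; print(yaw,ctr)
assert abs(yaw-.355)<.04 and np.linalg.norm(ctr-[.4925,.032])<.006
yaw=(yaw+.355)/2; ctr=(ctr+[.4925,.032])/2; d=np.array([np.cos(yaw),np.sin(yaw)])
G=ctr-.025*d; o=down(yaw)
manip.command_gripper(.05,60)
manip.move_to([*G,.16],o); manip.servo_line([*G,.06],o,.2); manip.servo_line([*G,.025],o,.06); print(manip.get_contact_force())
manip.command_gripper(.005,60); print(manip.get_width(),manip.get_grip_force(),manip.get_position())
manip.servo_line([*G,.16],o,.15); print(manip.get_width())
manip.move_to([.38,.2,.25],down(.062)); manip.hold(.2); snap('wrist','w10'); print(manip.get_time())
b=cv2.imread('pics/w10.png')[:300]; cv2.imwrite('pics/w10v.png',cv2.resize(b[:,140:480],None,fx=2,fy=2,interpolation=cv2.INTER_CUBIC))
```

```text
[[0.5745 0.3074 0.035 ]
 [0.58   0.1898 0.035 ]
 [0.3594 0.1768 0.035 ]
 [0.3532 0.2927 0.035 ]] [0.4667 0.2417 0.035 ] [0.1177 0.221  0.1161]
[0.4281 0.0092 0.008 ] [0.5108 0.0411 0.008 ] [0.5592 0.0549 0.006 ] 0.13882121642494769
0.33554546633490767 [0.4936 0.0321]
[ 0.1101 -0.5083  0.1245]
0.012137919369080286 58.993080854415894 [0.4697 0.0236 0.0255]
0.01181125518673774
49.5833
```

View pics/w10v.png

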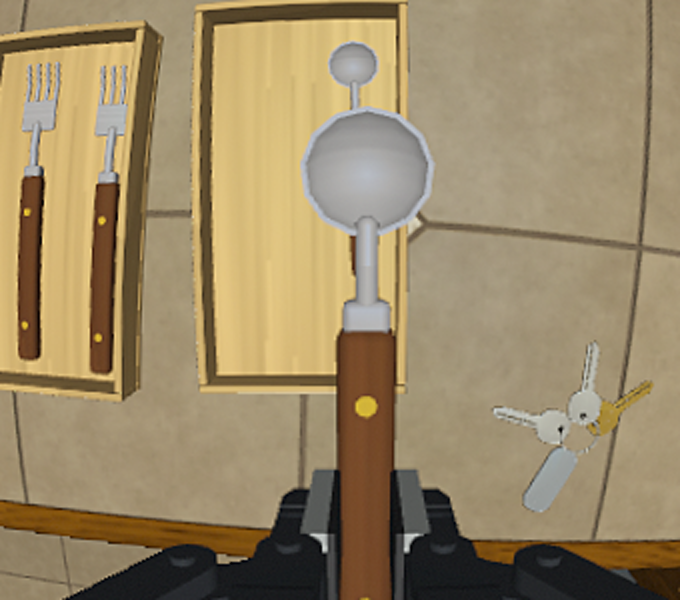

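Teaspoon is straight in the hand and the tray estimate is consistent (centre 0.467, 0.242, yaw 0.06). Place it.

Run:
```python
from h import *
o=down(.06); t=[.4405,.2635]
manip.move_to([*t,.15],o); manip.servo_line([*t,.06],o,.2); manip.hold(.2); f0=manip.get_contact_force()
z=.044; manip.servo_line([*t,z],o,.1)
while z>.0305:
    z-=.0025; manip.servo_line([*t,z],o,.05); f=manip.get_contact_force()-f0
    if np.linalg.norm(f)>8: break
print(z,f,manip.get_position())
manip.command_gripper(.027,40); manip.hold(.3); p=manip.get_position()[:2]
manip.servo_line([*p,.12],o,.15)
manip.move_to([.36,.10,.36],down(0)); manip.hold(.5); snap('wrist','w11'); print(manip.get_time())
b=cv2.imread('pics/w11.png')[:300]; cv2.imwrite('pics/w11v.png',cv2.resize(b,(800,375),interpolation=cv2.INTER_CUBIC))
```

```text
0.028999999999999988 [-3.3704 -2.8438 19.9245] [0.4407 0.2636 0.0304]
55.85
```

View pics/w11v.png

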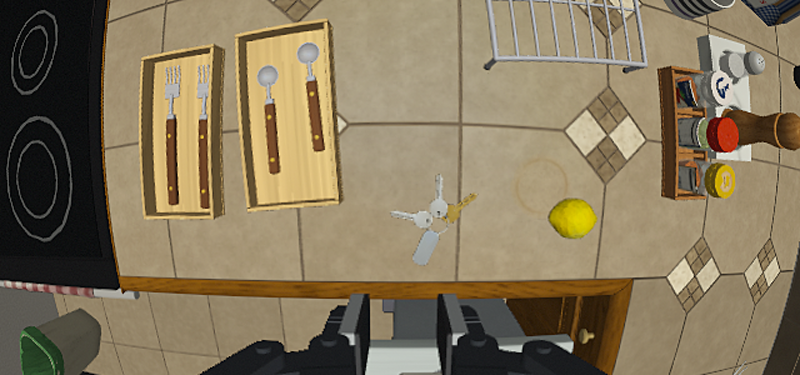

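```bash
python3 -c "
from rig import manip
print(manip.sign_off())"
```

```text
the job is handed in; nothing more can be done
None
```

The fork, teaspoon, pepper mill and red-capped jar were all put away and let go, and the last picture showed each in place before I handed the job in at about 56 s of the 120 s; the sign-off call returned no verdict.

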